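# Park the captive screw and open the controller's shield

### The arm

A 6-joint arm with a two-finger parallel gripper is mounted at the origin on the work surface. World frame = base frame: x ahead of the robot, y to its left, z up, the work surface at z = 0. Lengths are in m, angles in rad, forces in N, time in s.
With the tool pointing down it reaches from about 0.35 to 0.975 m from the base axis. Payload 17.4 kg.
Tool frame: the origin (TCP) lies midway between the tips of the shut fingers; the grasp point (between the pads) lies 19 mm behind it (arm.grip_depth is the distance from the TCP to the grasp point, in m); z points along the fingers, y is the line along which they close (so a half turn about z gives the same grasp; the last joint's range is limited). The gripper opens to 85 mm and grips with 20 to 120 N. Pads are 22 mm wide; open, the fingers measure 114 mm over their backs; the gripper's body (76 mm by 85 mm) begins 54 mm behind the grasp point. The pads swing forward as they close: fully open they stand 13 mm farther back than shut.
Start: joints at [-1.331, 0.116, 1.442, -0, 1.584, -0.038], TCP at [0.185, -0.649, 0.204] pointing down, gripper open.
Joint ranges: [-2.83, 2.83], [-0.83, 2.19], [0.07, 2.5], [-1.14, 4.28], [0.01, 3], [-2.97, 2.97]. Speed limits (rad/s): [1.89, 1.89, 2.22, 3.14, 3.14, 3.14].

### API

Orientations are given as a rotation vector (axis times angle).
In Python, from workcell import arm gives the robot as it stands.
- The arm moves only by the shell command python3 -m creep 'ROWS'. ROWS is JSON, a list of rows, each an object with "travel": the shift along the tool's x, y, z in mm, a list of three; "turn": the turn about the tool's z in degrees; "gripper": the closure in counts, from 0 (fully open) to 255 (shut). A call has 1 to 20 rows; each row is the pose to reach, as a shift and turn from the pose commanded when the call began, along the tool's axes at that moment; what a row does not reach only later rows make up. A row lasts 1/12 s, in which the tool goes at most 41.7 mm and 7.16 degrees, less where a joint would pass 70% of its speed; a pose out of reach is approached as far as the arm can. A call with a gripper value outside its range is refused whole. The fingers move at their own pace and stop on an object; the grip force is fixed at half the most. Time passes only in rows, so rows that repeat a pose let the fingers close. It gives the time, the measured TCP pose, the force, the opening and the grip force at its end, in the units of the state.
- arm.get_state(): the state, without advancing time (a new reading comes with each control period).
- arm.read_camera(name): name is "side" or "top" or "wrist"; returns (picture, depth): 400x640x3 uint8, red, green, blue; 400x640 float32, m along the optical axis (not along the pixel's ray), 0 where there is no reading.
- arm.camera_params(name): a dict with "camera_matrix" (3x3 intrinsics, pixels), "rvec" (rotation vector, rad) and "tvec" (3), from world to camera coordinates, as OpenCV has them; the wrist camera has in their place "tool_from_camera" (4x4, takes a point from camera to tool coordinates, whose origin is the TCP and whose axes are the flange's). Camera axes: x right, y down, z forward; pixel columns grow to the right and rows downward; lengths in m; the calibration is good to about 2 mm. A picture is of the moment at which its call begins: read the wrist's pose just before it. camera_params takes no time and is no camera call.
- arm.close_job(): hands the job in; it is judged then, once.
The state is a dict: "clock": time; "joint_pos": joint angles; "dq": joint speeds; "joint_torque": joint torques, N m; "ee_pos": TCP position; "eef_rot": TCP orientation; "wrist_force": force on the tool from outside, world axes, zero at the start; "wrist_torque": the same for the moment, N m; "opening": finger opening in m; "gripper_force": force on a finger pad.
Only numpy, scipy, OpenCV 4.12 (cv2) and the standard library are available. Lean on these libraries where they do the work, as an engineer would, in place of code of your own. Each camera call takes 0.05 s, during which the arm holds its last target. There are 200 camera calls.

### The job

Open the sliding metal shield of the controller unit so that I can get at its board. Draw the spring-loaded captive screw up by its knurled knob until it comes up against the thread in its collar, screw it counter-clockwise up that thread until its point is out of the locking hole and it stays up by itself with your hand off it, then slide the shield all the way open by its pull bar and let go. Go gently on the thread, just firm enough to catch it, and leave the other things on the bench where they are.

Things in the scene. Friction and masses are not known exactly. Their poses are not given: they have to be found in the camera images.
- unit: Controller unit, fixed: steel base plate 160 x 270 x 8 mm, light grey housing with terminal rows, sheet-steel shield on top. Origin: underside centre, on the bench. z up; y along the housing, the way the shield slides open (+y); x across. Shield top 60 mm above the bench; shut it covers y = -102 to 38 mm, 92 mm wide. Nothing round the knob stands higher than the knob.
- knob: Round knurled steel knob of the captive screw, 20 mm diameter, 20 mm tall, upright axis; origin at its centre, 76.5 mm above the bench when the screw is in (knob's underside 6.5 mm over the shield); 12 mm along y from the unit's origin while the shield is shut. Its yaw turns with it but does not tell where the thread starts. Turns with 0.02 to 0.1 N m.
- collar: Threaded collar under the knob, 18 mm diameter, 5 mm high; origin on its axis at the shield top. The spring resists lifting with 3.5 N, rising to 6 N. The screw lifts freely to a firm stop where its thread meets the collar's: 5 to 12 mm up, as screws of differing thread length are fitted, only to be felt. It may bear 12 N at most, pulled or pushed; a steady pull of 8 to 11 N at the stop is right.
- shield (a joint): How far the shield is open, m: 0 shut, 0.078 fully open (slides towards the unit's +y with about 3 to 5 N). It cannot move more than about 2 mm while the screw's point is in the locking hole.
- pull_bar (a point): Centre of the black pull bar on the shield, by which it is slid: 56 mm long across (unit x), 12 mm thick along the sliding direction (unit y), 10 mm tall, its top 24 mm above the shield on two posts; 90 mm from the screw axis towards the unit's -y.
- spool: Bystander: solder spool standing on the bench, 54 mm diameter, 44 mm tall, beyond the unit. Origin at its underside centre.
- meter: Bystander: black multimeter lying on its back beyond the unit, 180 x 86 x 42 mm. Origin at its underside centre.
- driver: Bystander: screwdriver 200 mm long, blue handle 26 mm thick, lying on the bench off the unit's +y end. Origin below its middle.
- thread_mouth (a point): Where screw and collar threads meet, on the axis inside the collar. Kept pulled to the stop and turned counter-clockwise (from above) the screw enters within about 1 rad, then climbs 2.5 mm per rad, up to 3.5 rad; hand must rise with it. Let go: on the thread it settles about 1 mm and stays, else it springs back in. If turned past without catching, turn back clockwise, try again.
- lock_hole (a point): Top of the locking hole in the housing under the shield, on the screw's axis while the shield is shut; hidden. The screw's point stands 11.9 mm deep in it when the screw is in, and is out once the knob's centre stays 88.5 mm or more above the bench with the hand off; 89 to 90 mm is good practice (12.5 mm or more up in all).

How it is judged:
On the way:
1. with the hand off the knob the screw stays up on its thread, its point clear of the locking hole, the shield still shut (z of knob in the frame of unit above 0.0885 m and contact force between the fingers and knob below 0.3 N and value of joint shield below 0.006 m), for 0.2 s.
At the end, for the whole second after the job is handed in: The shield is open by at least 68 mm and at rest, and the captive screw is still up on its thread (knob centre at least 88 mm above the bench), with the hand off everything (z of knob in the frame of unit above 0.088 m and value of joint shield above 0.068 m and velocity of joint shield below 0.005 m/s); the robot touches nothing.
It fails at once if the thread is loaded with more than 12 N: the screw is pulled, pushed or wrenched too hard against its collar (contact force between collar and knob above 12 N).
It fails at once if another thing on the bench is moved by more than 20 mm (distance of any of spool, meter, driver from where it was at the start of the episode above 0.02 m).
It also fails if it takes over 69 s, if anything falls off the work surface, if the arm or the gripper's body presses on something with over 40 N, if the wrist force passes 120 N, or if a joint passes its speed limit or range.

## Working session

There is one attempt and no reset: what is moved stays moved. The work goes in short steps, Python scripts to look and compute and a shell command to move; the robot and the scene stay as the last step left them, time stands still between calls to the robot, and variables do not carry over. Pictures are saved under pics/ and viewed, at most 10 in all, crops included, and the job is handed in when it is done.

```bash
mkdir -p pics; ls; python3 - <<'E'
from workcell import arm
import cv2,numpy as np
s=arm.get_state();print({k:np.round(v,4) for k,v in s.items()})
for n in("top","side"):
    p,d=arm.read_camera(n);cv2.imwrite(f"pics/{n}0.png",p[...,::-1]);np.savez(f"pics/{n}0.npz",p=p,d=d)
    print(n,arm.camera_params(n))
print(arm.camera_params("wrist"))
E
```

```text
pics
{'clock': np.float64(0.0), 'joint_pos': array([-1.3308,  0.1165,  1.4423, -0.    ,  1.584 , -0.0378]), 'dq': array([ 0.0014, -0.001 ,  0.0011,  0.0011,  0.0014, -0.0003]), 'joint_torque': array([-4.00000e-04, -7.31986e+01, -6.32493e+01,  0.00000e+00,
        6.30000e-03,  0.00000e+00]), 'ee_pos': array([ 0.185 , -0.6489,  0.2035]), 'eef_rot': array([-3.1102e+00, -4.3470e-01,  2.0000e-04]), 'wrist_force': array([0.0296, 0.5408, 0.123 ]), 'wrist_torque': array([-0.0212,  0.0389, -0.0471]), 'gripper_force': np.float64(0.0), 'opening': np.float64(0.0856)}
top {'camera_matrix': array([[416.12704319,   0.        , 322.4866807 ],
       [  0.        , 416.12704319, 195.71948458],
       [  0.        ,   0.        ,   1.        ]]), 'rvec': array([ 2.03790462, -2.16920715,  0.23574473]), 'tvec': array([0.1129619 , 0.66217394, 0.70821843])}
side {'camera_matrix': array([[513.77774501,   0.        , 328.77910998],
       [  0.        , 513.77774501, 194.75837546],
       [  0.        ,   0.        ,   1.        ]]), 'rvec': array([ 2.33224235, -0.37910081,  0.15432498]), 'tvec': array([-0.59129828,  0.250393  ,  0.76099557])}
{'camera_matrix': array([[324.53656961,   0.        , 314.27397559],
       [  0.        , 324.53656961, 198.49983278],
       [  0.        ,   0.        ,   1.        ]]), 'tool_from_camera': array([[ 1.11716173e-03, -9.48896200e-01, -3.15586365e-01,
         8.04924879e-02],
       [ 9.99999277e-01,  1.20013250e-03, -6.85715231e-05,
        -1.87890810e-04],
       [ 4.43812710e-04, -3.15586060e-01,  9.48896855e-01,
        -1.69118597e-01],
       [ 0.00000000e+00,  0.00000000e+00,  0.00000000e+00,
         1.00000000e+00]])}
```

View pics/top0.png

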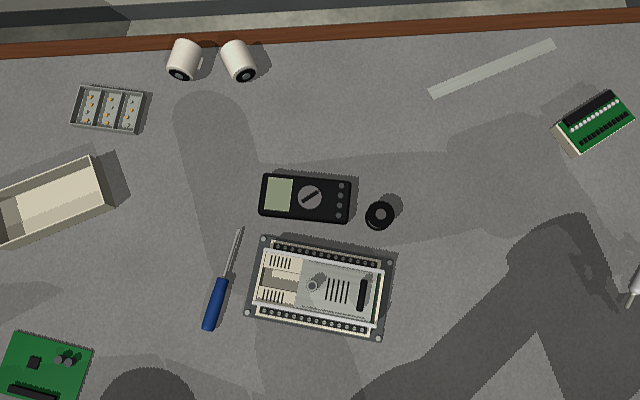

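View pics/side0.png

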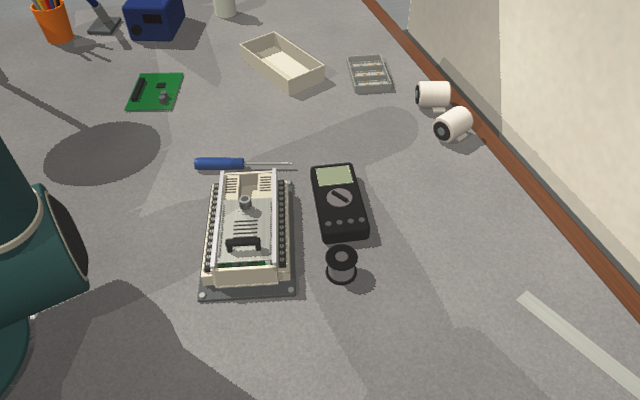

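The top view shows the knob near (313,285), the pull bar near (362,294) and the unit's +y to image left. The driver lies off that end, with the meter and spool above. The side view agrees, with the knob at (245,201) and the bar at (243,243).

```bash
cat > h.py <<'E'
from workcell import arm
import cv2,numpy as np
from scipy.spatial.transform import Rotation as R
def cam(n,s=None):
    P=arm.camera_params(n);K=P["camera_matrix"]
    if n=="wrist":
        T=np.eye(4);T[:3,:3]=R.from_rotvec(s["eef_rot"]).as_matrix();T[:3,3]=s["ee_pos"];T=T@P["tool_from_camera"]
        return K,T[:3,:3],T[:3,3]
    r=R.from_rotvec(P["rvec"]).as_matrix().T
    return K,r,-r@P["tvec"]
def ray(c,u,v,z):
    K,r,t=c;d=r@np.linalg.solve(K,[u,v,1.]);return t+d*(z-t[2])/d[2]
def cloud(c,d):
    K,r,t=c;v,u=np.indices(d.shape);q=np.linalg.inv(K)@np.stack([u.ravel(),v.ravel(),np.ones(u.size)])*d.ravel()
    return (r@q+t[:,None]).T.reshape(*d.shape,3)
E
python3 - <<'E'
from h import *
z=np.load("pics/top0.npz");c=cam("top");P=cloud(c,z["d"])
m=np.zeros(z["d"].shape,bool);m[230:345,240:400]=1
h=(P[...,2]>.07)&m&(z["d"]>0)
n,l,st,ce=cv2.connectedComponentsWithStats(h.astype(np.uint8))
for i in range(1,n):
    if st[i,4]>8: print(ce[i],st[i],P[l==i].mean(0),P[l==i].max(0))
print("knob",ray(c,313,285,.0865),"bar",ray(c,362,294,.084))
cs=[(263,238),(391,262),(379,340),(247,313)]
C=np.array([ray(c,*p,.008) for p in cs]);print(C,C.mean(0))
a=(C[0]+C[3]-C[1]-C[2]);print("yaw of +y",np.degrees(np.arctan2(a[1],a[0])))
c=cam("side");print(ray(c,245,198,.0865),ray(c,243,240,.084))
E
```

```text
[361.46636771 295.00896861] [356 279  12  33 223] [0.48264779 0.01404897 0.08330403] [0.51010505 0.0254471  0.08665127]
[311.55769231 285.14423077] [306 280  12  12 104] [0.50494586 0.10079173 0.08595677] [0.51437034 0.1107399  0.08902265]
knob [0.50502273 0.09822232 0.0865    ] bar [0.48425166 0.01304471 0.084     ]
[[ 0.60386238  0.19491107  0.008     ]
 [ 0.54072309 -0.05554314  0.008     ]
 [ 0.39661008 -0.01859025  0.008     ]
 [ 0.46127067  0.23001678  0.008     ]] [0.50061655 0.08769862 0.008     ]
yaw of +y 75.63633280914821
[0.50646853 0.10399204 0.0865    ] [0.48424205 0.01493169 0.084     ]
```

```bash
python3 -m creep '[{"travel":[20,-25,0],"turn":3,"gripper":0},{"travel":[45,-55,0],"turn":6,"gripper":0},{"travel":[70,-86,0],"turn":9,"gripper":0},{"travel":[96,-118,0],"turn":12,"gripper":0},{"travel":[122,-150,0],"turn":15,"gripper":0},{"travel":[148,-182,0],"turn":18,"gripper":0},{"travel":[174,-214,0],"turn":22,"gripper":0},{"travel":[200,-246,0],"turn":25,"gripper":0},{"travel":[226,-278,0],"turn":28,"gripper":0},{"travel":[252,-310,0],"turn":31,"gripper":0},{"travel":[278,-342,0],"turn":34,"gripper":0},{"travel":[304,-374,0],"turn":37,"gripper":0},{"travel":[330,-406,0],"turn":40,"gripper":0},{"travel":[356,-438,0],"turn":44,"gripper":0},{"travel":[382,-470,0],"turn":47,"gripper":0},{"travel":[408,-502,0],"turn":50,"gripper":0},{"travel":[434,-534,0],"turn":53,"gripper":0},{"travel":[460,-566,0],"turn":56,"gripper":0},{"travel":[490,-605,0],"turn":60,"gripper":0},{"travel":[513,-634,0],"turn":64,"gripper":0}]'
python3 -m creep '[{"travel":[0,0,0],"turn":0,"gripper":0},{"travel":[0,0,0],"turn":0,"gripper":0},{"travel":[0,0,0],"turn":0,"gripper":0}]'
python3 - <<'E'
from h import *
s=arm.get_state();p,d=arm.read_camera("wrist")
print(s["clock"],s["joint_pos"],s["ee_pos"],s["eef_rot"],s["wrist_force"])
cv2.imwrite("pics/w1.png",p[...,::-1])
c=cam("wrist",s);P=cloud(c,d);np.savez("pics/w1.npz",p=p,d=d)
h=(P[...,2]>.0795)&(P[...,2]<.1)&(d>0)
n,l,st,ce=cv2.connectedComponentsWithStats(h.astype(np.uint8))
for i in range(1,n):
    if st[i,4]>30: print(ce[i],st[i],P[l==i].mean(0),np.median(P[l==i],0),ray(c,*ce[i],.0865))
E
```

```text
clock: 1.77
ee_pos: [0.5036, 0.1009, 0.2042]
eef_rot: [-2.867, 1.284, -0.0]
wrist_force: [0.6, -0.7, 0.5]
opening: 0.0852
gripper_force: 0.0
clock: 2.02
ee_pos: [0.5032, 0.0985, 0.2039]
eef_rot: [2.869, -1.277, -0.001]
wrist_force: [0.0, -0.2, 1.0]
opening: 0.0854
gripper_force: 0.0
2.0167 [ 1.43689982e-01 -2.41585571e-01  1.78332552e+00 -2.31709908e-04
  1.60074506e+00  2.55218848e+00] [0.50322172 0.09850112 0.20390588] [ 2.86940512e+00 -1.27745717e+00 -9.91458986e-04] [ 0.04726391 -0.17189302  0.95800354]
[394.39302326 128.59418605] [375 100  40  58 860] [0.48296357 0.01474209 0.08296682] [0.4832413  0.01465263 0.08311223] [0.48407655 0.01496506 0.0865    ]
[310.87594937 184.20759494] [300 173  23  23 395] [0.50424155 0.10112436 0.08554626] [0.50429055 0.1009412  0.08593609] [0.50443044 0.10090026 0.0865    ]
[628.86283892 384.87719298] [612 363  28  37 627] [0.07455298 0.03443556 0.08783112] [0.07516453 0.03513089 0.08725221] [0.07222692 0.03433935 0.0865    ]
```

View pics/w1.png

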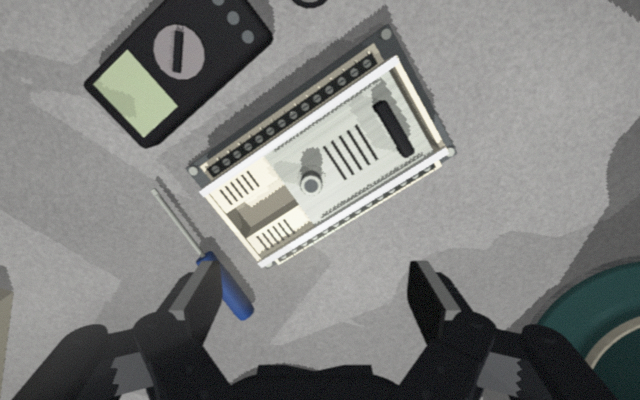

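The wrist view shows the knob at (311,184), the bar at (394,128) and the fingers either side at the bottom. The knob is at about (0.5044, 0.1010). I'll descend part way and recheck the centring.

```bash
python3 -m creep '[{"travel":[-1,-2.5,20],"turn":0,"gripper":0},{"travel":[-1,-2.5,50],"turn":0,"gripper":0},{"travel":[-1,-2.5,75],"turn":0,"gripper":60},{"travel":[-1,-2.5,90],"turn":0,"gripper":100},{"travel":[-1,-2.5,94],"turn":0,"gripper":100},{"travel":[-1,-2.5,94],"turn":0,"gripper":100},{"travel":[-1,-2.5,94],"turn":0,"gripper":100},{"travel":[-1,-2.5,94],"turn":0,"gripper":100},{"travel":[-1,-2.5,94],"turn":0,"gripper":100}]'
python3 - <<'E'
from h import *
s=arm.get_state();p,d=arm.read_camera("wrist")
cv2.imwrite("pics/w2.png",p[...,::-1])
c=cam("wrist",s);P=cloud(c,d)
h=(P[...,2]>.0795)&(P[...,2]<.092)&(d>0)
n,l,st,ce=cv2.connectedComponentsWithStats(h.astype(np.uint8))
T=R.from_rotvec(s["eef_rot"])
for i in range(1,n):
    if st[i,4]>100:
        q=ray(c,*ce[i],.0865);print(ce[i],st[i],np.median(P[l==i],0),q,1e3*T.inv().apply(q-s["ee_pos"]))
E
```

```text
clock: 2.82
ee_pos: [0.5052, 0.1009, 0.1117]
eef_rot: [-2.868, 1.28, -0.003]
wrist_force: [-0.0, 0.2, 1.0]
opening: 0.0522
gripper_force: 0.0
[434.25310734 143.87457627] [ 406  104   57   82 1770] [0.48417583 0.01480798 0.08313583] [0.48527238 0.01512795 0.0865    ] [50.47007598 72.1497673  25.12258591]
[314.27037516 221.9003881 ] [299 206  32  32 773] [0.50477644 0.10065027 0.08597611] [0.50487707 0.10049924 0.0865    ] [2.28089975e-02 5.42017149e-01 2.51840635e+01]
```

View pics/w2.png

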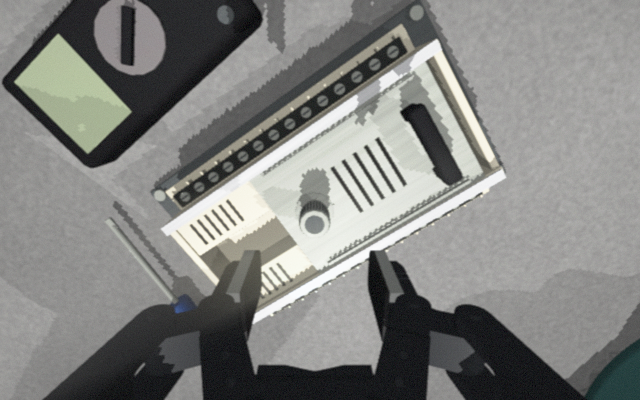

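The wrist view shows the knob at (314,222), midway between the fingers (inner edges near columns 260 and 370). It is centred, so I'll descend and close.

```bash
python3 -m creep '[{"travel":[0,0,10],"turn":0,"gripper":150},{"travel":[0,0,22],"turn":0,"gripper":180},{"travel":[0,0,34],"turn":0,"gripper":180},{"travel":[0,0,42],"turn":0,"gripper":180},{"travel":[0,0,44],"turn":0,"gripper":180},{"travel":[0,0,44],"turn":0,"gripper":180},{"travel":[0,0,44],"turn":0,"gripper":180},{"travel":[0,0,44],"turn":0,"gripper":180}]'
python3 -m creep '[{"travel":[0,0,0],"turn":0,"gripper":188},{"travel":[0,0,0],"turn":0,"gripper":192},{"travel":[0,0,0],"turn":0,"gripper":196},{"travel":[0,0,0],"turn":0,"gripper":200},{"travel":[0,0,0],"turn":0,"gripper":204},{"travel":[0,0,0],"turn":0,"gripper":204}]'
```

```text
clock: 3.53
ee_pos: [0.505, 0.1011, 0.0668]
eef_rot: [-2.869, 1.28, -0.001]
wrist_force: [0.9, -0.0, 0.4]
opening: 0.025
gripper_force: 0.0
clock: 4.03
ee_pos: [0.5047, 0.101, 0.0664]
eef_rot: [-2.869, 1.28, -0.0]
wrist_force: [-0.5, -0.4, -0.8]
opening: 0.0173
gripper_force: 0.0
```

```bash
python3 -m creep '[{"travel":[0,0,0],"turn":0,"gripper":204},{"travel":[0,0,0],"turn":0,"gripper":204}]'
python3 - <<'E'
from h import *
a,_=arm.read_camera("wrist");b,_=arm.read_camera("side")
b=cv2.resize(b[140:290,170:330],(640,600))
cv2.imwrite("pics/w3.png",cv2.resize(np.hstack([a[120:400,170:470],b[:560:2,::2]]),None,fx=1.25,fy=1.25)[...,::-1])
E
```

```text
clock: 4.2
ee_pos: [0.5047, 0.101, 0.0663]
eef_rot: [2.869, -1.28, -0.0]
wrist_force: [-0.3, 0.6, -0.0]
opening: 0.0172
gripper_force: 0.0
```

View pics/w3.png

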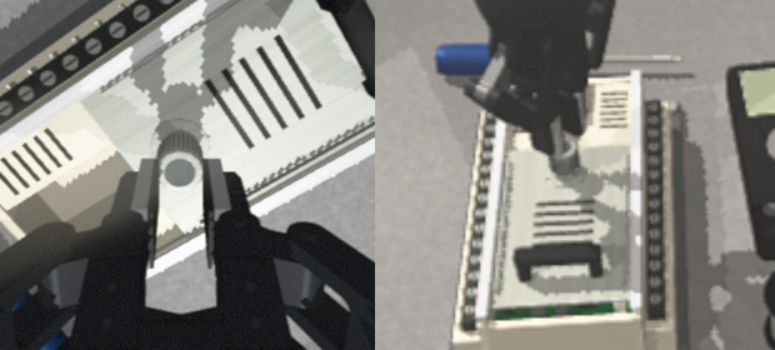

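The fingers straddle the knob, which sits at crop (180,168), with a small gap still on either side. I'll close further.

```bash
python3 -m creep '[{"travel":[0,0,0],"turn":0,"gripper":208},{"travel":[0,0,0],"turn":0,"gripper":212},{"travel":[0,0,0],"turn":0,"gripper":216},{"travel":[0,0,0],"turn":0,"gripper":218},{"travel":[0,0,0],"turn":0,"gripper":218},{"travel":[0,0,0],"turn":0,"gripper":218}]'
```

```text
clock: 4.8
ee_pos: [0.5046, 0.101, 0.0663]
eef_rot: [-2.869, 1.28, 0.0]
wrist_force: [-0.1, -0.2, 0.0]
opening: 0.0127
gripper_force: 0.0
```

```bash
python3 - <<'E'
from h import *
s=arm.get_state();a,d=arm.read_camera("wrist");c=cam("wrist",s);P=cloud(c,d)
T=R.from_rotvec(s["eef_rot"]);L=1e3*T.inv().apply((P-s["ee_pos"]).reshape(-1,3)).reshape(P.shape)
m=(d>0)&(abs(L[...,1])<32)&(abs(L[...,0])<40)&(L[...,2]>-60)&(L[...,2]<2)
# finger/knob points: print height-binned extents
for z0 in range(-60,2,6):
    for sgn,nm in((-1,"L"),(0,"mid"),(1,"R")):
        q=m&(L[...,2]>=z0)&(L[...,2]<z0+6)&((abs(L[...,1])<=11) if sgn==0 else (sgn*L[...,1]>3))
        if q.sum()>15: print(z0,nm,q.sum(),"x",np.percentile(L[q][:,0],[2,50,98]).round(1),"y",np.percentile(L[q][:,1],[2,50,98]).round(1))
K=arm.camera_params("wrist");M=np.linalg.inv(K["tool_from_camera"])
for p in [(0,0,-20),(11,0,-20),(11,0,0),(-11,0,0)]:
    q=M@[*np.array(p)/1e3,1];u=K["camera_matrix"]@q[:3];print(p,u[:2]/u[2])
cv2.imwrite("pics/w4.png",cv2.resize(a[180:380,190:440],None,fx=3,fy=3,interpolation=0)[...,::-1])
E
```

```text
-60 L 261 x [-0.6 10.1 11.1] y [-18.8 -10.1  -5.5]
-60 mid 272 x [-1.8 10.4 11.2] y [-10.8  -5.5  10.8]
-60 R 261 x [ 0.2 10.1 11.1] y [ 6.8 11.4 20.2]
-54 L 269 x [-9.2  6.8 11. ] y [-18.8 -11.   -5.5]
-54 mid 252 x [-10.5  10.3  11.1] y [-10.9  -5.5  10.7]
-54 R 269 x [-8.6  6.8 11.1] y [ 6.8 11.9 20.1]
-48 L 234 x [ 0.7  7.6 11.1] y [-18.9 -11.6  -5.5]
-48 mid 197 x [-10.4  10.4  11.2] y [-10.7  -5.5  10.7]
-48 R 238 x [-8.2  7.1 11. ] y [ 6.9 12.9 20.1]
-42 L 230 x [-7.   6.9 11. ] y [-18.7 -10.2  -5.5]
-42 mid 224 x [-9.  10.2 11. ] y [-10.7  -5.5  10.7]
-42 R 226 x [-7.2  6.8 11.1] y [ 6.8 12.2 20.1]
-36 L 117 x [-8.5 10.3 11. ] y [-17.5 -10.3  -5.5]
-36 mid 124 x [-9.7 10.5 11. ] y [-10.8  -5.5  10.7]
-36 R 116 x [-2.6 10.2 11. ] y [ 6.9 11.1 18.4]
-30 L 24 x [-10.6  -4.2   9.8] y [-11.8  -5.5  -5.5]
-30 mid 45 x [-10.7  -5.    0.5] y [-5.6  6.8  6.9]
-30 R 23 x [-10.8  -5.1   0.2] y [6.8 6.9 6.9]
-24 L 179 x [-9.5  0.6  7.6] y [-6.3 -4.3 -3.2]
-24 mid 799 x [-9.8 -0.2  7.9] y [-5.7  0.4  7.1]
-24 R 236 x [-9.3 -0.8  7.2] y [3.  5.  7.1]
-18 L 62 x [2.  6.7 8.2] y [-9.2 -5.9 -3.2]
-18 mid 199 x [2.6 7.5 9.1] y [-8.7  0.4  8.9]
-18 R 71 x [2.4 6.6 8.5] y [3.  6.1 9.5]
-12 L 51 x [1.7 6.8 8. ] y [-9.5 -6.1 -3.3]
-12 mid 163 x [1.  7.6 9.2] y [-9.2  0.4  9.7]
-12 R 59 x [0.8 6.4 8.5] y [ 3.1  6.3 10.3]
-6 L 33 x [1.4 6.4 8. ] y [-9.7 -6.3 -3.5]
-6 mid 102 x [1.4 7.5 9.1] y [-9.1 -0.2  9.4]
-6 R 36 x [1.7 6.9 8.6] y [ 3.2  6.2 10.1]
0 L 42 x [31.9 37.7 40. ] y [-31.5 -27.8 -17.6]
(0, 0, -20) [313.18440461 255.70580216]
(11, 0, -20) [313.18562164 236.20793808]
(11, 0, 0) [313.3119254  221.04459949]
(-11, 0, 0) [313.30514364 255.9751891 ]
```

View pics/w4.png

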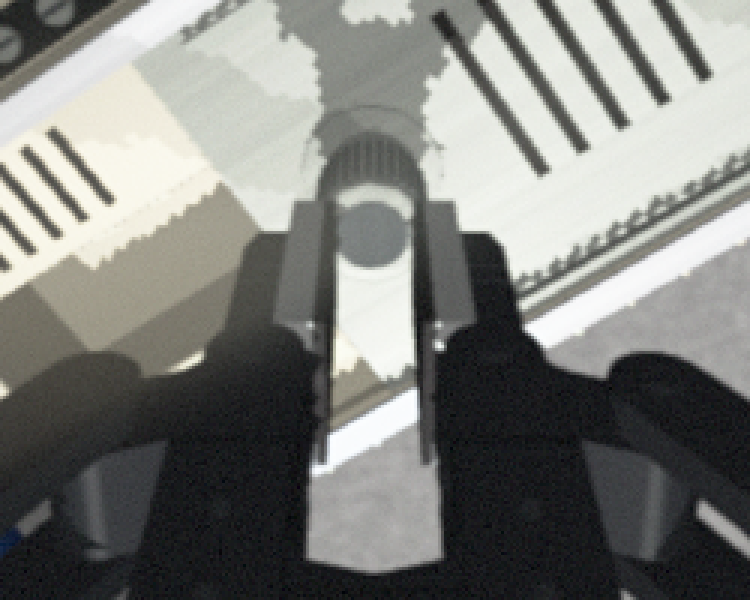

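The pads end about 32 mm behind the nominal TCP at this opening, so they are just above the knob top, at crop rows 200–320. I'll open a little, go down in steps and check the forces.

```bash
python3 -c "from workcell import arm;print(arm.grip_depth)"
python3 -m creep '[{"travel":[0,0,-3],"turn":0,"gripper":175},{"travel":[0,0,-3],"turn":0,"gripper":175},{"travel":[0,0,-3],"turn":0,"gripper":175},{"travel":[0,0,-3],"turn":0,"gripper":175},{"travel":[0,0,-3],"turn":0,"gripper":175}]'
python3 -m creep '[{"travel":[0,0,4],"turn":0,"gripper":175},{"travel":[0,0,8],"turn":0,"gripper":175},{"travel":[0,0,12],"turn":0,"gripper":175},{"travel":[0,0,15],"turn":0,"gripper":175},{"travel":[0,0,15],"turn":0,"gripper":175},{"travel":[0,0,15],"turn":0,"gripper":175}]'
python3 - <<'E'
from h import *
s=arm.get_state();a,d=arm.read_camera("wrist");c=cam("wrist",s);P=cloud(c,d)
T=R.from_rotvec(s["eef_rot"]);L=1e3*T.inv().apply((P-s["ee_pos"]).reshape(-1,3)).reshape(P.shape)
f=(abs(L[...,0]-11)<1)&(abs(L[...,1])<28)&(abs(L[...,1])>11.5)&(L[...,2]>-60)
for lo,hi in((-28,-11.5),(11.5,28)):
    q=f&(L[...,1]>lo)&(L[...,1]<hi);print("front face z max",np.percentile(L[q][:,2],[50,90,99]),L[q][:,1].min(),L[q][:,1].max())
k=(abs(L[...,1])<9)&(abs(L[...,0])<12)&(abs(P[...,2]-.0865)<.002)
print("knob",np.median(L[k],0))
b,_=arm.read_camera("side")
cv2.imwrite("pics/w5.png",np.hstack([cv2.resize(a[180:380,190:440],(400,320)),cv2.resize(b[150:250,200:300],(320,320))])[...,::-1])
E
```

```text
0.0187
clock: 5.27
ee_pos: [0.5046, 0.101, 0.0693]
eef_rot: [2.869, -1.28, -0.0]
wrist_force: [0.2, 0.6, -0.2]
opening: 0.0265
gripper_force: 0.0
clock: 5.77
ee_pos: [0.5045, 0.101, 0.054]
eef_rot: [2.869, -1.28, -0.001]
wrist_force: [-0.8, -0.4, -0.1]
opening: 0.027
gripper_force: 0.0
front face z max [-44.31142344  -5.90209578  -4.61936438] -27.853254149175182 -11.638955894820517
front face z max [-44.22790894  -5.71642955  -4.72004304] 11.790136105913433 27.7779767963139
knob [ -0.35281094  -0.04445972 -32.10335732]
```

View pics/w5.png

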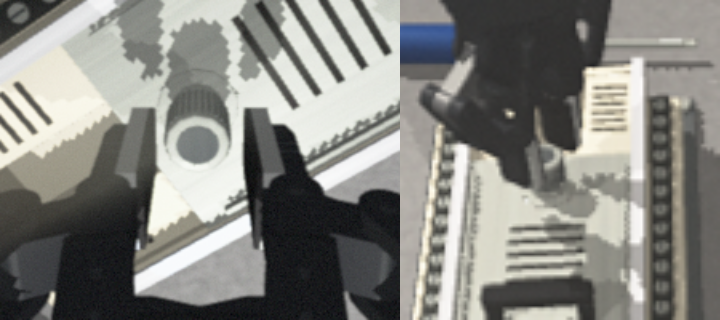

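The tips are now level with the knob top and the knob is centred between the pads, at (197,143) in the left panel. I'll go down 14 mm more and close.

```bash

python3 -m creep '[{"travel":[0,0,4],"turn":0,"gripper":175},{"travel":[0,0,8],"turn":0,"gripper":175},{"travel":[0,0,12],"turn":0,"gripper":175},{"travel":[0,0,14],"turn":0,"gripper":175},{"travel":[0,0,14],"turn":0,"gripper":175},{"travel":[0,0,14],"turn":0,"gripper":175}]'
python3 -m creep '[{"travel":[0,0,0],"turn":0,"gripper":185},{"travel":[0,0,0],"turn":0,"gripper":190},{"travel":[0,0,0],"turn":0,"gripper":195},{"travel":[0,0,0],"turn":0,"gripper":200},{"travel":[0,0,0],"turn":0,"gripper":200},{"travel":[0,0,0],"turn":0,"gripper":200}]'
```

```text
clock: 6.37
ee_pos: [0.5046, 0.101, 0.0401]
eef_rot: [2.869, -1.28, -0.0]
wrist_force: [0.6, -0.8, 0.5]
opening: 0.0265
gripper_force: 0.0
clock: 6.87
ee_pos: [0.505, 0.1012, 0.0406]
eef_rot: [-2.868, 1.28, -0.001]
wrist_force: [3.2, 3.3, 2.0]
opening: 0.019
gripper_force: 23.7
```

```bash

python3 -m creep '[{"travel":[0,-0.5,0],"turn":0,"gripper":205},{"travel":[0,-0.5,0],"turn":0,"gripper":212},{"travel":[0,-0.5,0],"turn":0,"gripper":220},{"travel":[0,-0.5,0],"turn":0,"gripper":220},{"travel":[0,-0.5,0],"turn":0,"gripper":220}]'
python3 -m creep '[{"travel":[0,0,-1],"turn":0,"gripper":220},{"travel":[0,0,-2],"turn":0,"gripper":220},{"travel":[0,0,-3],"turn":0,"gripper":220},{"travel":[0,0,-4],"turn":0,"gripper":220},{"travel":[0,0,-4],"turn":0,"gripper":220},{"travel":[0,0,-4],"turn":0,"gripper":220}]'
```

```text
clock: 7.28
ee_pos: [0.5051, 0.1013, 0.0407]
eef_rot: [2.869, -1.28, 0.0]
wrist_force: [-0.7, 1.1, 5.9]
opening: 0.0175
gripper_force: 58.4
clock: 7.78
ee_pos: [0.505, 0.1013, 0.0442]
eef_rot: [2.869, -1.28, -0.0]
wrist_force: [3.6, 0.4, -3.7]
opening: 0.017
gripper_force: 58.7
```

```bash
cat > ok.py <<'E'
# exit 1 when upward pull exceeds what the spring explains
import sys;from workcell import arm
s=arm.get_state();sys.exit(int(-s["wrist_force"][2]>float(sys.argv[1])))
E
c='python3 -m creep'
python3 -m creep '[{"travel":[0,0,-0.4],"turn":0,"gripper":220},{"travel":[0,0,-0.4],"turn":0,"gripper":220},{"travel":[0,0,-0.4],"turn":0,"gripper":220}]' | egrep 'ee_pos|wrist_f' ; python3 ok.py 6 &&
python3 -m creep '[{"travel":[0,0,-0.4],"turn":0,"gripper":220},{"travel":[0,0,-0.4],"turn":0,"gripper":220},{"travel":[0,0,-0.4],"turn":0,"gripper":220}]' | egrep 'ee_pos|wrist_f' ; python3 ok.py 6 &&
python3 -m creep '[{"travel":[0,0,-0.4],"turn":0,"gripper":220},{"travel":[0,0,-0.4],"turn":0,"gripper":220},{"travel":[0,0,-0.4],"turn":0,"gripper":220}]' | egrep 'ee_pos|wrist_f' ; python3 ok.py 6 &&
python3 -m creep '[{"travel":[0,0,-0.4],"turn":0,"gripper":220},{"travel":[0,0,-0.4],"turn":0,"gripper":220},{"travel":[0,0,-0.4],"turn":0,"gripper":220}]' | egrep 'ee_pos|wrist_f' ; python3 ok.py 6 &&
python3 -m creep '[{"travel":[0,0,-0.4],"turn":0,"gripper":220},{"travel":[0,0,-0.4],"turn":0,"gripper":220},{"travel":[0,0,-0.4],"turn":0,"gripper":220}]' | egrep 'ee_pos|wrist_f'
```

```text
ee_pos: [0.5049, 0.1012, 0.0446]
wrist_force: [3.9, 0.6, -4.4]
ee_pos: [0.505, 0.1013, 0.0451]
wrist_force: [3.2, -1.1, -4.4]
ee_pos: [0.505, 0.1013, 0.0455]
wrist_force: [2.0, -1.7, -4.3]
ee_pos: [0.505, 0.1013, 0.0459]
wrist_force: [2.6, -1.9, -4.9]
ee_pos: [0.505, 0.1013, 0.0463]
wrist_force: [2.4, -1.2, -5.0]
```

```bash

python3 -m creep '[{"travel":[0,0,-0.4],"turn":0,"gripper":220},{"travel":[0,0,-0.4],"turn":0,"gripper":220},{"travel":[0,0,-0.4],"turn":0,"gripper":220}]' | egrep 'ee_pos|wrist_f' ; python3 ok.py 6.5 &&
python3 -m creep '[{"travel":[0,0,-0.4],"turn":0,"gripper":220},{"travel":[0,0,-0.4],"turn":0,"gripper":220},{"travel":[0,0,-0.4],"turn":0,"gripper":220}]' | egrep 'ee_pos|wrist_f' ; python3 ok.py 6.5 &&
python3 -m creep '[{"travel":[0,0,-0.4],"turn":0,"gripper":220},{"travel":[0,0,-0.4],"turn":0,"gripper":220},{"travel":[0,0,-0.4],"turn":0,"gripper":220}]' | egrep 'ee_pos|wrist_f' ; python3 ok.py 6.5 &&
python3 -m creep '[{"travel":[0,0,-0.4],"turn":0,"gripper":220},{"travel":[0,0,-0.4],"turn":0,"gripper":220},{"travel":[0,0,-0.4],"turn":0,"gripper":220}]' | egrep 'ee_pos|wrist_f' ; python3 ok.py 6.5 &&
python3 -m creep '[{"travel":[0,0,-0.4],"turn":0,"gripper":220},{"travel":[0,0,-0.4],"turn":0,"gripper":220},{"travel":[0,0,-0.4],"turn":0,"gripper":220}]' | egrep 'ee_pos|wrist_f'; python3 ok.py 6.5 &&
python3 -m creep '[{"travel":[0,0,-0.4],"turn":0,"gripper":220},{"travel":[0,0,-0.4],"turn":0,"gripper":220},{"travel":[0,0,-0.4],"turn":0,"gripper":220}]' | egrep 'ee_pos|wrist_f' ; python3 ok.py 6.5 &&
python3 -m creep '[{"travel":[0,0,-0.4],"turn":0,"gripper":220},{"travel":[0,0,-0.4],"turn":0,"gripper":220},{"travel":[0,0,-0.4],"turn":0,"gripper":220}]' | egrep 'ee_pos|wrist_f' ; python3 ok.py 6.5 &&
python3 -m creep '[{"travel":[0,0,-0.4],"turn":0,"gripper":220},{"travel":[0,0,-0.4],"turn":0,"gripper":220},{"travel":[0,0,-0.4],"turn":0,"gripper":220}]' | egrep 'ee_pos|wrist_f'
```

```text
ee_pos: [0.505, 0.1013, 0.0467]
wrist_force: [2.2, -1.2, -5.5]
ee_pos: [0.505, 0.1013, 0.0471]
wrist_force: [1.4, -2.4, -5.2]
ee_pos: [0.505, 0.1013, 0.0475]
wrist_force: [1.4, -2.8, -5.7]
ee_pos: [0.505, 0.1013, 0.0479]
wrist_force: [2.4, -2.5, -5.3]
ee_pos: [0.505, 0.1013, 0.0483]
wrist_force: [2.2, -1.9, -5.7]
ee_pos: [0.505, 0.1013, 0.0487]
wrist_force: [0.9, -2.1, -5.5]
ee_pos: [0.505, 0.1013, 0.0491]
wrist_force: [0.5, -3.0, -5.6]
ee_pos: [0.505, 0.1013, 0.0495]
wrist_force: [1.5, -3.0, -5.5]
```

```bash

python3 -m creep '[{"travel":[0,0,-0.4],"turn":0,"gripper":220},{"travel":[0,0,-0.4],"turn":0,"gripper":220},{"travel":[0,0,-0.4],"turn":0,"gripper":220}]' | egrep 'ee_pos|wrist_f' ; python3 ok.py 6.8 &&
python3 -m creep '[{"travel":[0,0,-0.4],"turn":0,"gripper":220},{"travel":[0,0,-0.4],"turn":0,"gripper":220},{"travel":[0,0,-0.4],"turn":0,"gripper":220}]' | egrep 'ee_pos|wrist_f' ; python3 ok.py 6.8 &&
python3 -m creep '[{"travel":[0,0,-0.4],"turn":0,"gripper":220},{"travel":[0,0,-0.4],"turn":0,"gripper":220},{"travel":[0,0,-0.4],"turn":0,"gripper":220}]' | egrep 'ee_pos|wrist_f' ; python3 ok.py 6.8 &&
python3 -m creep '[{"travel":[0,0,-0.4],"turn":0,"gripper":220},{"travel":[0,0,-0.4],"turn":0,"gripper":220},{"travel":[0,0,-0.4],"turn":0,"gripper":220}]' | egrep 'ee_pos|wrist_f' ; python3 ok.py 6.8 &&
python3 -m creep '[{"travel":[0,0,-0.4],"turn":0,"gripper":220},{"travel":[0,0,-0.4],"turn":0,"gripper":220},{"travel":[0,0,-0.4],"turn":0,"gripper":220}]' | egrep 'ee_pos|wrist_f'; python3 ok.py 6.8 &&
python3 -m creep '[{"travel":[0,0,-0.4],"turn":0,"gripper":220},{"travel":[0,0,-0.4],"turn":0,"gripper":220},{"travel":[0,0,-0.4],"turn":0,"gripper":220}]' | egrep 'ee_pos|wrist_f' ; python3 ok.py 6.8 &&
python3 -m creep '[{"travel":[0,0,-0.4],"turn":0,"gripper":220},{"travel":[0,0,-0.4],"turn":0,"gripper":220},{"travel":[0,0,-0.4],"turn":0,"gripper":220}]' | egrep 'ee_pos|wrist_f' ; python3 ok.py 6.8 &&
python3 -m creep '[{"travel":[0,0,-0.4],"turn":0,"gripper":220},{"travel":[0,0,-0.4],"turn":0,"gripper":220},{"travel":[0,0,-0.4],"turn":0,"gripper":220}]' | egrep 'clock|ee_pos|wrist_f'
```

```text
ee_pos: [0.505, 0.1013, 0.0499]
wrist_force: [0.9, -2.4, -6.0]
ee_pos: [0.505, 0.1013, 0.0503]
wrist_force: [1.1, -2.6, -5.3]
ee_pos: [0.505, 0.1013, 0.0507]
wrist_force: [1.1, -3.1, -5.2]
ee_pos: [0.505, 0.1013, 0.0511]
wrist_force: [0.8, -2.3, -6.3]
ee_pos: [0.505, 0.1013, 0.0514]
wrist_force: [1.9, -2.1, -8.8]
```

```bash

python3 -m creep '[{"travel":[0,0,0],"turn":-3,"gripper":220},{"travel":[0,0,0],"turn":-6,"gripper":220},{"travel":[0,0,0],"turn":-8,"gripper":220},{"travel":[0,0,0],"turn":-8,"gripper":220}]' | egrep 'clock|ee_pos|wrist_f' 
python3 -m creep '[{"travel":[0,0,0],"turn":-3,"gripper":220},{"travel":[0,0,0],"turn":-6,"gripper":220},{"travel":[0,0,0],"turn":-8,"gripper":220},{"travel":[0,0,0],"turn":-8,"gripper":220}]' | egrep 'clock|ee_pos|wrist_f'
```

```text
clock: 12.62
ee_pos: [0.5051, 0.1014, 0.0514]
wrist_force: [2.3, -1.5, -8.6]
clock: 12.95
ee_pos: [0.5051, 0.1015, 0.0515]
wrist_force: [4.2, -0.4, -9.6]
```

```bash
cat > rng.py <<'E'
import sys;from workcell import arm
f=-arm.get_state()["wrist_force"][2];sys.exit(int(not 7.2<f<10.4))
E
python3 -m creep '[{"travel":[0,0,0],"turn":-3,"gripper":220},{"travel":[0,0,0],"turn":-6,"gripper":220},{"travel":[0,0,0],"turn":-8,"gripper":220},{"travel":[0,0,0],"turn":-8,"gripper":220}]' | egrep 'clock|ee_pos|wrist_f'; python3 rng.py && 
python3 -m creep '[{"travel":[0,0,0],"turn":-3,"gripper":220},{"travel":[0,0,0],"turn":-6,"gripper":220},{"travel":[0,0,0],"turn":-8,"gripper":220},{"travel":[0,0,0],"turn":-8,"gripper":220}]' | egrep 'clock|ee_pos|wrist_f'; python3 rng.py && 
python3 -m creep '[{"travel":[0,0,0],"turn":-3,"gripper":220},{"travel":[0,0,0],"turn":-6,"gripper":220},{"travel":[0,0,0],"turn":-8,"gripper":220},{"travel":[0,0,0],"turn":-8,"gripper":220}]' | egrep 'clock|ee_pos|wrist_f'; python3 rng.py && 
python3 -m creep '[{"travel":[0,0,0],"turn":-3,"gripper":220},{"travel":[0,0,0],"turn":-6,"gripper":220},{"travel":[0,0,0],"turn":-8,"gripper":220},{"travel":[0,0,0],"turn":-8,"gripper":220}]' | egrep 'clock|ee_pos|wrist_f'
```

```text
clock: 13.28
ee_pos: [0.5052, 0.1016, 0.0516]
wrist_force: [4.7, 0.9, -7.4]
clock: 13.62
ee_pos: [0.5053, 0.1017, 0.0518]
wrist_force: [4.4, 2.5, -7.2]
```

```bash

python3 -m creep '[{"travel":[0.1,-0.1,-0.1],"turn":-3,"gripper":220},{"travel":[0.2,-0.2,-0.25],"turn":-6,"gripper":220},{"travel":[0.2,-0.3,-0.35],"turn":-8,"gripper":220},{"travel":[0.2,-0.3,-0.35],"turn":-8,"gripper":220}]' | egrep 'clock|ee_pos|wrist_f'; python3 rng.py && 
python3 -m creep '[{"travel":[0,0,-0.1],"turn":-3,"gripper":220},{"travel":[0,0,-0.25],"turn":-6,"gripper":220},{"travel":[0,0,-0.35],"turn":-8,"gripper":220},{"travel":[0,0,-0.35],"turn":-8,"gripper":220}]' | egrep 'clock|ee_pos|wrist_f'
```

```text
clock: 13.95
ee_pos: [0.5053, 0.1018, 0.052]
wrist_force: [2.4, 2.6, -6.6]
```

```bash

python3 -m creep '[{"travel":[0,-0.1,-0.15],"turn":-3,"gripper":220},{"travel":[0.1,-0.1,-0.35],"turn":-6,"gripper":220},{"travel":[0.1,-0.2,-0.5],"turn":-8,"gripper":220},{"travel":[0.1,-0.2,-0.5],"turn":-8,"gripper":220}]' | egrep 'clock|ee_pos|wrist_f|eef'; python3 ok.py 10 && 
python3 -m creep '[{"travel":[0,0,-0.1],"turn":-3,"gripper":220},{"travel":[0.1,-0.1,-0.25],"turn":-6,"gripper":220},{"travel":[0.1,-0.1,-0.35],"turn":-8,"gripper":220},{"travel":[0.1,-0.1,-0.35],"turn":-8,"gripper":220}]' | egrep 'clock|ee_pos|wrist_f|eef'
```

```text
clock: 14.28
ee_pos: [0.5054, 0.1019, 0.0524]
eef_rot: [-3.141, 0.005, 0.0]
wrist_force: [1.3, 2.8, -7.1]
clock: 14.62
ee_pos: [0.5053, 0.102, 0.0526]
eef_rot: [-3.134, -0.214, 0.001]
wrist_force: [0.6, 4.0, -6.7]
```

```bash

python3 -m creep '[{"travel":[0,-0.1,-0.15],"turn":-3,"gripper":220},{"travel":[0,-0.2,-0.3],"turn":-6,"gripper":220},{"travel":[0,-0.3,-0.42],"turn":-9,"gripper":220},{"travel":[0,-0.3,-0.55],"turn":-12,"gripper":220},{"travel":[0,-0.3,-0.7],"turn":-16,"gripper":220},{"travel":[0,-0.3,-0.7],"turn":-16,"gripper":220}]' | egrep 'clock|ee_pos|wrist_f|eef'; python3 ok.py 9 && 
python3 -m creep '[{"travel":[0,0,-0.15],"turn":-3,"gripper":220},{"travel":[0,0,-0.3],"turn":-6,"gripper":220},{"travel":[0,0,-0.42],"turn":-9,"gripper":220},{"travel":[0,-0.1,-0.55],"turn":-12,"gripper":220},{"travel":[0,-0.1,-0.7],"turn":-16,"gripper":220},{"travel":[0,-0.1,-0.7],"turn":-16,"gripper":220}]' | egrep 'clock|ee_pos|wrist_f|eef'
```

```text
clock: 15.12
ee_pos: [0.5053, 0.1023, 0.0533]
eef_rot: [-3.073, -0.65, 0.001]
wrist_force: [0.2, 2.4, -6.7]
clock: 15.62
ee_pos: [0.5052, 0.1025, 0.054]
eef_rot: [-2.953, -1.07, 0.001]
wrist_force: [-1.8, 5.0, -6.2]
```

```bash

python3 -m creep '[{"travel":[0,-0.1,-0.15],"turn":-3,"gripper":220},{"travel":[0,-0.2,-0.3],"turn":-6,"gripper":220},{"travel":[0.1,-0.3,-0.42],"turn":-9,"gripper":220},{"travel":[0.1,-0.4,-0.55],"turn":-12,"gripper":220},{"travel":[0.1,-0.4,-0.7],"turn":-16,"gripper":220},{"travel":[0.1,-0.4,-0.7],"turn":-16,"gripper":220}]' | egrep 'clock|ee_pos|wrist_f|eef'; python3 ok.py 9 && 
python3 -m creep '[{"travel":[0,0,-0.15],"turn":-3,"gripper":220},{"travel":[0,0,-0.3],"turn":-6,"gripper":220},{"travel":[0,0,-0.42],"turn":-9,"gripper":220},{"travel":[0,-0.1,-0.55],"turn":-12,"gripper":220},{"travel":[0,-0.1,-0.7],"turn":-16,"gripper":220},{"travel":[0,-0.1,-0.7],"turn":-16,"gripper":220}]' | egrep 'clock|ee_pos|wrist_f|eef|open|grip'
```

```text
clock: 16.12
ee_pos: [0.505, 0.1027, 0.0547]
eef_rot: [-2.776, -1.47, 0.001]
wrist_force: [-1.9, 4.0, -5.7]
clock: 16.62
ee_pos: [0.5048, 0.1028, 0.0553]
eef_rot: [-2.544, -1.841, 0.001]
wrist_force: [-3.6, 4.5, -6.4]
opening: 0.0176
gripper_force: 58.9
```

```bash

python3 -m creep '[{"travel":[0.1,-0.3,0],"turn":0,"gripper":220},{"travel":[0.2,-0.5,0],"turn":0,"gripper":212},{"travel":[0.2,-0.5,0],"turn":0,"gripper":205},{"travel":[0.2,-0.5,0],"turn":0,"gripper":198},{"travel":[0.2,-0.5,0],"turn":0,"gripper":190},{"travel":[0.2,-0.5,0],"turn":0,"gripper":175},{"travel":[0.2,-0.5,0],"turn":0,"gripper":165},{"travel":[0.2,-0.5,0],"turn":0,"gripper":160},{"travel":[0.2,-0.5,0],"turn":0,"gripper":160},{"travel":[0.2,-0.5,0],"turn":0,"gripper":160},{"travel":[0.2,-0.5,0],"turn":0,"gripper":160}]'
python3 -m creep '[{"travel":[0,0,-5],"turn":0,"gripper":160},{"travel":[0,0,-15],"turn":0,"gripper":160},{"travel":[0,0,-30],"turn":0,"gripper":160},{"travel":[0,0,-40],"turn":0,"gripper":160},{"travel":[0,0,-45],"turn":0,"gripper":160},{"travel":[0,0,-45],"turn":0,"gripper":160},{"travel":[0,0,-45],"turn":0,"gripper":160}]'
python3 - <<'E'
from h import *
s=arm.get_state();p,d=arm.read_camera("wrist");print(s["joint_pos"])
c=cam("wrist",s);P=cloud(c,d);T=R.from_rotvec(s["eef_rot"]);L=1e3*T.inv().apply((P-s["ee_pos"]).reshape(-1,3)).reshape(P.shape)
k=(np.hypot(L[...,0],L[...,1])<9)&(P[...,2]>.08)&(P[...,2]<.115)
print("knob top",k.sum(),np.median(P[k],0),np.percentile(P[k][:,2],[10,50,90]))
q=(d>0)&(P[...,2]>.055)&(P[...,2]<.065)&(np.hypot(P[...,0]-.5,P[...,1]-.07)<.03);print("shield",np.median(P[q][:,2]))
cv2.imwrite("pics/w6.png",p[...,::-1])
b=(d>0)&(P[...,2]>.078)&(P[...,2]<.09)&(np.hypot(P[...,0]-.484,P[...,1]-.015)<.04);print("bar",b.sum(),np.median(P[b],0))
E
```

```text
clock: 17.53
ee_pos: [0.5048, 0.103, 0.0556]
eef_rot: [2.543, 1.845, 0.0]
wrist_force: [-0.1, 0.1, 1.0]
opening: 0.0319
gripper_force: 0.0
clock: 18.12
ee_pos: [0.5048, 0.103, 0.1006]
eef_rot: [2.543, 1.845, 0.001]
wrist_force: [0.3, 0.2, -0.7]
opening: 0.032
gripper_force: 0.0
[ 1.51804105e-01 -1.90688921e-01  1.90898565e+00 -2.06382215e-05
  1.42290805e+00  4.67367843e-01]
knob top 841 [0.50566291 0.10461141 0.09953696] [0.09279484 0.09953696 0.10037342]
shield 0.059563420436544307
bar 1259 [0.48189756 0.01707869 0.08291922]
```

View pics/w6.png

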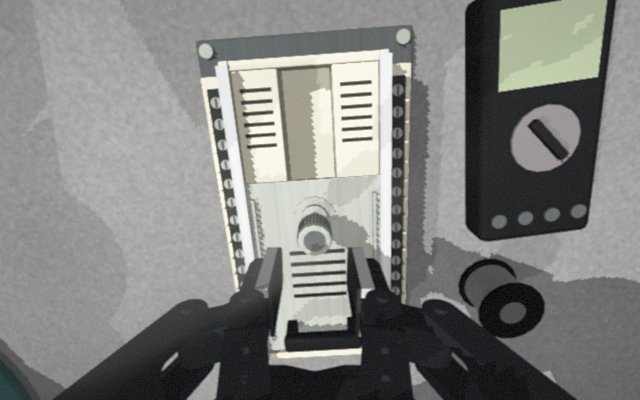

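The knob stays up at (315,230): its top is at about 0.100, so its centre is about 89.8 mm above the bench with the hand off. Next I'll move over the bar with the fingers closing along the slide direction.

```bash

python3 -m creep '[{"travel":[-8,1,-10],"turn":-7,"gripper":160},{"travel":[-20,2,-10],"turn":-14,"gripper":160},{"travel":[-32,3,-10],"turn":-21,"gripper":160},{"travel":[-44,4,-10],"turn":-28,"gripper":160},{"travel":[-56,5,-10],"turn":-35,"gripper":160},{"travel":[-68,6,-10],"turn":-42,"gripper":160},{"travel":[-80,6,-10],"turn":-49,"gripper":160},{"travel":[-88,7,-10],"turn":-56,"gripper":160},{"travel":[-90,7,-10],"turn":-63,"gripper":160},{"travel":[-90,7,-10],"turn":-70,"gripper":160},{"travel":[-90,7,-10],"turn":-77,"gripper":160},{"travel":[-90,7,-10],"turn":-84,"gripper":160},{"travel":[-90,7,-10],"turn":-90,"gripper":160},{"travel":[-90,7,-10],"turn":-94,"gripper":160},{"travel":[-90,7,-10],"turn":-94,"gripper":160},{"travel":[-90,7,-10],"turn":-94,"gripper":160}]'
python3 - <<'E'
from h import *
s=arm.get_state();p,d=arm.read_camera("wrist")
c=cam("wrist",s);P=cloud(c,d);T=R.from_rotvec(s["eef_rot"]);L=1e3*T.inv().apply((P-s["ee_pos"]).reshape(-1,3)).reshape(P.shape)
h=((P[...,2]>.0775)&(P[...,2]<.09)&(d>0)&(abs(L[...,0])<50)&(abs(L[...,1])<40)).astype(np.uint8)
n,l,st,ce=cv2.connectedComponentsWithStats(h)
i=1+st[1:,4].argmax();q=ray(c,*ce[i],.083)
r=cv2.minAreaRect(L[l==i][:,:2].astype(np.float32));print(st[i],np.median(L[l==i],0),r, 1e3*T.inv().apply(q-s["ee_pos"]),q)
k=(abs(P[...,2]-.0998)<.003)&(np.hypot(P[...,0]-.505,P[...,1]-.102)<.015);print(k.sum(),np.median(P[k],0) if k.any() else 0)
E
```

```text
clock: 19.5
ee_pos: [0.4832, 0.0153, 0.1099]
eef_rot: [-0.389, -3.117, 0.0]
wrist_force: [0.5, -0.2, 0.1]
opening: 0.0321
gripper_force: 0.0
[ 304  177   19   81 1437] [ 4.22107037 -0.81855947 26.7312184 ] ((1.8526668548583984, -0.6861772537231445), (11.597126007080078, 55.76060485839844), 89.5224609375) [ 4.11973293 -0.57685426 26.91938254] [0.47908236 0.01572306 0.083     ]
836 [0.5024728  0.10162471 0.09967005]
```

```bash

python3 -m creep '[{"travel":[1,-0.7,10],"turn":0,"gripper":160},{"travel":[1,-0.7,25],"turn":0,"gripper":160},{"travel":[1,-0.7,40],"turn":0,"gripper":160},{"travel":[1,-0.7,50],"turn":0,"gripper":160},{"travel":[1,-0.7,55],"turn":0,"gripper":160},{"travel":[1,-0.7,55],"turn":0,"gripper":160}]'
python3 ok.py 5 && python3 -m creep '[{"travel":[0,0,5],"turn":0,"gripper":165},{"travel":[0,0,10],"turn":0,"gripper":175},{"travel":[0,0,14],"turn":0,"gripper":175},{"travel":[0,0,17],"turn":0,"gripper":175},{"travel":[0,0,17],"turn":0,"gripper":175},{"travel":[0,0,17],"turn":0,"gripper":175}]'
```

```text
clock: 20.05
ee_pos: [0.4817, 0.0149, 0.0541]
eef_rot: [-0.386, -3.116, 0.0]
wrist_force: [0.8, -0.7, 0.0]
opening: 0.0318
gripper_force: 0.0
clock: 20.55
ee_pos: [0.4823, 0.0148, 0.0385]
eef_rot: [-0.385, -3.118, 0.0]
wrist_force: [0.4, -0.4, -0.1]
opening: 0.0269
gripper_force: 0.0
```

```bash

python3 -m creep '[{"travel":[0,2,0],"turn":0,"gripper":175},{"travel":[0,5,0],"turn":0,"gripper":175},{"travel":[0,7,0],"turn":0,"gripper":175},{"travel":[0,9,0],"turn":0,"gripper":175},{"travel":[0,11,0],"turn":0,"gripper":175},{"travel":[0,13,0],"turn":0,"gripper":175},{"travel":[0,15,0],"turn":0,"gripper":175},{"travel":[0,15,0],"turn":0,"gripper":175}]'
python3 - <<'E'
from h import *
s=arm.get_state();p,d=arm.read_camera("side");c=cam("side");P=cloud(c,d)
k=(d>0)&(P[...,2]>.092)&(P[...,2]<.103)&(np.hypot(P[...,0]-.506,P[...,1]-.107)<.025);print(k.sum(),np.median(P[k],0) if k.any() else 0)
E
```

```text
clock: 21.22
ee_pos: [0.4862, 0.0298, 0.0386]
eef_rot: [0.385, 3.118, 0.0]
wrist_force: [-0.7, 0.2, -0.7]
opening: 0.0269
gripper_force: 0.0
0 0
```

```bash
python3 - <<'E'
from h import *
a,d=arm.read_camera("wrist");b,_=arm.read_camera("side")
cv2.imwrite("pics/w7.png",np.hstack([cv2.resize(a[100:400,130:500],(493,400)),cv2.resize(b[150:270,190:280],(300,400))])[...,::-1])
E
```

```text
(no output)
```

View pics/w7.png

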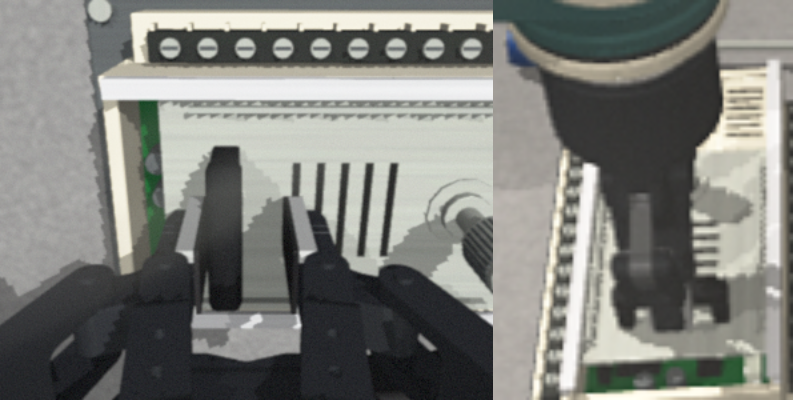

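The bar (crop column 225) lies between the pads against the rear finger, and the green board is showing behind the shield, so it is sliding. I'll continue.

```bash

python3 -m creep '[{"travel":[0,3,0],"turn":0,"gripper":175},{"travel":[0,7,0],"turn":0,"gripper":175},{"travel":[0,11,0],"turn":0,"gripper":175},{"travel":[0,15,0],"turn":0,"gripper":175},{"travel":[0,19,0],"turn":0,"gripper":175},{"travel":[0,23,0],"turn":0,"gripper":175},{"travel":[0,27,0],"turn":0,"gripper":175}]'
python3 -m creep '[{"travel":[0,4,0],"turn":0,"gripper":175},{"travel":[0,8,0],"turn":0,"gripper":175},{"travel":[0,12,0],"turn":0,"gripper":175},{"travel":[0,16,0],"turn":0,"gripper":175},{"travel":[0,20,0],"turn":0,"gripper":175},{"travel":[0,24,0],"turn":0,"gripper":175},{"travel":[0,28,0],"turn":0,"gripper":175}]'
python3 -m creep '[{"travel":[0,3,0],"turn":0,"gripper":175},{"travel":[0,6,0],"turn":0,"gripper":175},{"travel":[0,9,0],"turn":0,"gripper":175},{"travel":[0,11,0],"turn":0,"gripper":175},{"travel":[0,13,0],"turn":0,"gripper":175},{"travel":[0,13,0],"turn":0,"gripper":175}]'
python3 - <<'E'
from h import *
s=arm.get_state();p,d=arm.read_camera("wrist");c=cam("wrist",s);P=cloud(c,d)
T=R.from_rotvec(s["eef_rot"]);L=1e3*T.inv().apply((P-s["ee_pos"]).reshape(-1,3)).reshape(P.shape)
u=np.array([.249,.9686]);S=(P[...,:2]-[.483,.015])@u*1e3
h=(abs(P[...,2]-.083)<.003)&(d>0)&(L[...,0]>12)&(L[...,0]<32)&(S>-20)&(S<90)
print("bar along slide mm",np.percentile(S[h],[5,50,95]))
k=(abs(P[...,2]-.0998)<.003)&(S>80)&(S<190)&(d>0)&(abs(L[...,0])<15);print(k.sum(),np.median(P[k],0),np.median(S[k]))
E
```

```text
clock: 21.95
ee_pos: [0.4926, 0.056, 0.0384]
eef_rot: [-0.385, -3.118, 0.0]
wrist_force: [-1.0, -3.3, -1.9]
opening: 0.0266
gripper_force: 1.7
clock: 22.53
ee_pos: [0.4995, 0.0831, 0.0385]
eef_rot: [0.385, 3.118, 0.0]
wrist_force: [-0.4, -3.7, -1.4]
opening: 0.0269
gripper_force: 1.7
clock: 23.03
ee_pos: [0.5027, 0.0958, 0.0386]
eef_rot: [0.385, 3.118, 0.001]
wrist_force: [-0.5, 0.5, 0.8]
opening: 0.0266
gripper_force: 0.0
bar along slide mm [70.4463245  75.67183384 81.0927545 ]
2247 [0.51886094 0.17356078 0.09968668] 162.72971944826637
```

```bash

python3 -m creep '[{"travel":[0,1,0],"turn":0,"gripper":175},{"travel":[0,2,0],"turn":0,"gripper":175},{"travel":[0,2.5,0],"turn":0,"gripper":175},{"travel":[0,2.5,0],"turn":0,"gripper":175}]'
python3 -m creep '[{"travel":[0,-4,0],"turn":0,"gripper":165},{"travel":[0,-7,0],"turn":0,"gripper":160},{"travel":[0,-7,0],"turn":0,"gripper":160},{"travel":[0,-7,-5],"turn":0,"gripper":160},{"travel":[0,-7,-20],"turn":0,"gripper":160},{"travel":[0,-7,-40],"turn":0,"gripper":160},{"travel":[0,-7,-60],"turn":0,"gripper":160},{"travel":[0,-7,-90],"turn":0,"gripper":160},{"travel":[0,-7,-120],"turn":0,"gripper":160},{"travel":[0,-7,-120],"turn":0,"gripper":160},{"travel":[0,-7,-120],"turn":0,"gripper":160},{"travel":[0,-7,-120],"turn":0,"gripper":160}]'
python3 - <<'E'
from h import *
s=arm.get_state();p,d=arm.read_camera("wrist");c=cam("wrist",s);P=cloud(c,d)
u=np.array([.249,.9686]);S=(P[...,:2]-[.483,.015])@u*1e3
h=(abs(P[...,2]-.083)<.003)&(d>0)&(np.hypot(P[...,0]-.502,P[...,1]-.09)<.025)
print("bar",h.sum(),np.percentile(S[h],[5,50,95]))
k=(abs(P[...,2]-.0998)<.004)&(np.hypot(P[...,0]-.522,P[...,1]-.178)<.02);print("knob",k.sum(),np.median(P[k],0),np.median(S[k]))
E
```

```text
clock: 23.42
ee_pos: [0.5032, 0.0976, 0.0387]
eef_rot: [0.385, 3.118, -0.001]
wrist_force: [-1.3, -4.1, 2.9]
opening: 0.0269
gripper_force: 2.3
clock: 24.42
ee_pos: [0.5013, 0.091, 0.1582]
eef_rot: [-0.385, -3.118, -0.0]
wrist_force: [-0.1, -0.1, -0.0]
opening: 0.0316
gripper_force: 0.0
bar 873 [72.43298911 77.94787267 83.30062784]
knob 578 [0.52157461 0.17731632 0.09960756] 166.74286161590203
```

The shield is open about 78 mm, the knob is up at about 89.6 mm, and the hand is clear.

```bash
python3 -c "from workcell import arm;print(arm.close_job())"
```

```text
the job is handed in; nothing more can be done
None
```

The captive screw is up on its thread (knob centre about 89.6 mm above the bench), the shield is open about 78 mm with the hand clear, and the job is handed in with no verdict returned.

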